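Sort reagents, control vials and a sample tube into the analyser's trays

ROBOT

A 6-joint arm with a two-finger parallel gripper is mounted at the origin on the work surface. World frame = base frame: x ahead of the robot, y to its left, z up, the work surface at z = 0. Lengths are in m, angles in degrees, forces in N, time in s.
With the tool pointing down it reaches from about 0.425 to 0.95 m from the base axis. Payload 14.7 kg.
Tool frame: the origin (TCP) lies on the centre line of the jaws, within the pads' length; the fingertips stand 11 mm ahead of it and the grasp point (between the pads) lies 8 mm behind it (manip.tip_reach is the distance from the TCP to the fingertips, in m); z points along the fingers, y is the line along which they close (so a half turn about z gives the same grasp; the last joint's range is limited). The gripper opens to 85 mm and grips with 20 to 120 N. Pads are 22 mm wide; open, the fingers measure 114 mm over their backs; the gripper's body (76 mm by 85 mm) begins 54 mm behind the grasp point. The pads swing forward as they close: fully open they stand 13 mm farther back than shut.
Start: joints at [-67.242, 27.513, 91.461, -0, 61.026, -2.67], TCP at [0.279, -0.587, 0.242] pointing down, gripper open.
Joint ranges: [-157.49, 157.49], [-46.99, 117.5], [13.45, 153.17], [-89.5, 269.5], [5.16, 153.95], [-167.48, 167.48]. Speed limits (degrees/s): [108.29, 108.29, 136.94, 172.46, 172.46, 172.46].

INTERFACE

Orientations are given as [roll, pitch, yaw] about the fixed x, y, z axes, in that order (R = Rz(yaw) Ry(pitch) Rx(roll)).
In Python, from rig import manip, cams gives the robot as it stands.
- The arm moves only by the shell command python3 -m pendant 'ROWS'. ROWS is a JSON object of lists of equal length, an entry for each row: "fingers": the closure, from -1 (fully open) to 1 (shut); "slide": the shift along the tool's x, y, z in cm, a list of three; "yaw": the turn about the tool's z in degrees. A call has 1 to 12 rows; each row shifts and turns the commanded pose from where the row before left it, along the tool's axes as they then stand; what a row does not reach is not made up. A row lasts 1/12 s, in which the tool goes at most 41.7 mm and 7.16 degrees, less where a joint would pass 70% of its speed; a pose out of reach is approached as far as the arm can. A call is refused whole if a number of a shift passes 4.17 or a number of a turn 7.16, either way. A call with a gripper value outside its range is refused whole. The fingers move at their own pace and stop on an object; the grip force is fixed at half the most. Time passes only in rows, so rows that do not move let the fingers close. It gives the time, the measured TCP pose, the force, the opening and the grip force at its end, in the units of the state.
- manip.observe(): the state, without advancing time (a new reading comes with each control period).
- cams.camera(name): name is "side" or "top" or "wrist"; returns a dict with "image" (400x640x3 uint8, red, green, blue), "fx", "fy", "cx", "cy" (pixels), "T" (4x4, takes a point from camera to world coordinates). Camera axes: x right, y up, looking along -z (the intrinsics and any distortion apply to the point x, -y, -z); pixel columns grow to the right and rows downward; lengths in m; the calibration is good to about 2 mm. A picture is of the moment at which its call begins. There is no depth.
- manip.hand_in(): hands the job in; it is judged then, once.
Trained networks look in a picture, given as the dict that the camera call returned (one of the last four; its "shot" number tells which), for a name from the list of things; names that differ only in an ending like _2 or _b are one class to them, and where a whole thing is asked for, a point or a joint stands for the part that bears it (a point fixed in the world has none). Each returns a list of dicts, best first, with "conf" (0 to 1); they miss things now and then, are a little off and sometimes report something else, mostly with a low value. They report only what shows in the picture. A call takes as long as a camera call.
- cams.masks_of(picture, thing): "pixels" (400x640 bool, what is visible of it) and "extent" ([left, top, width, height] in pixels, round what is visible of it).
The state is a dict: "t": time; "q": joint angles; "joint_velocities": joint speeds; "effort": joint torques, N m; "eef_pos": TCP position; "tool_rot": TCP orientation; "ft_force": force on the tool from outside, world axes, zero at the start; "moment": the same for the moment, N m; "gripper_width": finger opening in m; "finger_force": force on a finger pad.
Only numpy, scipy, OpenCV 4.12 (cv2) and the standard library are available. Lean on these libraries where they do the work, as an engineer would, in place of code of your own. Each camera call takes 0.05 s, during which the arm holds its last target. There are 200 camera calls.

TASK

Put away the five items on the bench: the two box-shaped reagent cassettes stand upright in the larger two-bay tray, one in each bay, the two round vials stand upright in the small two-bay tray, one in each bay, and the sample tube lying on the bench goes flat into the undivided tray. Set each one down flat on the tray's floor rather than dropping it, and leave the computer mouse and the white rack of standing tubes where they are.

Things in the scene. Friction and masses are not known exactly. Their poses are not given: they have to be found in the camera images.
- long_cassette: loose reagent cassette, the longer one: upright grey plastic box 90 long (own x), 30 wide (own y), 46 tall, paper labels on its sides, plus two round white screw caps (20 across, 8 high) on top: 54 tall in all; about 0.1 kg. Origin: centre of its underside, z up. Starts upright.
- short_cassette: loose reagent cassette, the shorter one: as the long one but 50 long (own x), 30 wide (own y), 46 tall, with a single white cap (20 across, 8 high) at the middle of its top; about 0.1 kg. Origin: centre of its underside, z up. Starts upright.
- tall_vial: loose slim control vial: upright straight cylinder of 28 diameter, 58 tall, amber glass with a paper label, its top 16 mm a white cap of the same diameter; about 0.08 kg. Origin: centre of its underside, z up. 
- squat_vial: loose squat control vial: upright straight cylinder of 42 diameter, 44 tall, amber glass with a paper label, its top 16 mm a white cap of the same diameter; about 0.08 kg. Origin: centre of its underside, z up. 
- tube: loose closed, empty sample tube lying on the bench: white round tube of 16 diameter, 104 long in all along its own x, the 22 mm at the +x end being a grey square stopper 16 x 16 that keeps it from rolling; about 0.02 kg. Origin: on the tube's axis at mid-length, 8 mm above what it lies on.
- cassette_tray: fixed shallow tray of white plastic, open on top, walls 4 mm thick, 18 mm high over the bench, inner floor 4 mm above the bench; 130 (own x) by 142 (own y) outside; one 4 mm wall along own x through the middle makes two equal bays, each 122 long (x) and 65 wide (y), centres at y = +34.5 and -34.5 mm. Origin: centre of its underside, z up. 
- vial_tray: fixed shallow tray of white plastic, open on top, walls 4 mm thick, 18 mm high over the bench, inner floor 4 mm above the bench; 74 (own x) by 142 (own y) outside; one 4 mm wall along own x through the middle makes two equal bays, each 66 (x) by 65 (y), centres at y = +34.5 and -34.5 mm. Origin: centre of its underside, z up. 
- tube_tray: fixed shallow tray of white plastic, open on top, walls 4 mm thick, 18 mm high over the bench, inner floor 4 mm above the bench; 100 (own x) by 140 (own y) outside, no dividing wall: one space of 92 (x) by 132 (y), so the tube lies along own y. Origin: centre of its underside, z up. 
- mouse: bystander: grey computer mouse, loose, 100 (own x) by 58 by 32 high. Origin: centre of its underside, z up. 
- rack: bystander: white block 130 (own x) by 56, 36 high, loose, 0.5 kg, with four stoppered tubes standing fixed in it, 90 high in all. Origin: centre of its underside, z up. 

How it is judged:
By the outcome, as a careful person would: the job done as asked, in the order asked, and still so for the second after the job is handed in, with the robot touching nothing.
It also fails if it takes over 125 s, if anything falls off the work surface, if the arm or the gripper's body presses on something with over 40 N, if the wrist force passes 120 N, or if a joint passes its speed limit or range.

## Working session

There is one attempt and no reset: what is moved stays moved. The work goes in short steps, Python scripts to look and compute and a shell command to move; the robot and the scene stay as the last step left them, time stands still between calls to the robot, and variables do not carry over. Pictures are saved under pics/ and viewed, at most 17 in all, crops included, and the job is handed in when it is done.

```bash
ls; mkdir -p pics
cat > h.py <<'E'
import numpy as np, cv2
from rig import manip, cams
def save(p,name): cv2.imwrite('pics/'+name, cv2.cvtColor(p['image'],cv2.COLOR_RGB2BGR))
def ray(p,u,v):
    d=np.array([(u-p['cx'])/p['fx'],-(v-p['cy'])/p['fy'],-1.]); T=np.array(p['T']); return T[:3,3],T[:3,:3]@d
def at(p,u,v,z):
    o,d=ray(p,u,v); return (o+d*(z-o[2])/d[2])
E
python3 - <<'E'
from h import *
p=cams.camera('top'); save(p,'top0.png'); s=cams.camera('side'); save(s,'side0.png')
print({k:p[k] for k in p if k!='image'}); print(s['T'],manip.observe())
names='long_cassette short_cassette tall_vial squat_vial tube cassette_tray vial_tray tube_tray mouse rack'.split()
for n in names:
    for m in cams.masks_of(p,n)[:2]:
        c,sz,a=cv2.minAreaRect(np.argwhere(m['pixels'])[:,::-1].astype(np.float32))
        print(n,round(m['conf'],2),m['extent'],np.round(c),np.round(sz),round(a,1), at(p,*c,0.018)[:2].round(3))
E
```

```text
pics
{'fx': 394.21443133712575, 'fy': 394.21443133712575, 'cx': 323.3994692550233, 'cy': 201.1291571332487, 'T': array([[-0.01034452,  0.98802898, -0.15392118,  0.32639611],
       [-0.99964841, -0.01397642, -0.02253251, -0.02818286],
       [-0.02441404,  0.15363397,  0.98782618,  1.24105571],
       [ 0.        ,  0.        ,  0.        ,  1.        ]]), 'shot': 1}
[[ 0.85677635  0.28618882 -0.42898747 -0.14926553]
 [-0.51565687  0.48461737 -0.70657201 -1.06065912]
 [ 0.00568177  0.82658452  0.56278393  0.89285295]
 [ 0.          0.          0.          1.        ]] {'t': 0.1, 'q': array([-6.72417997e+01,  2.75486006e+01,  9.14908976e+01,  9.54666907e-05,
        6.10269854e+01, -2.66998089e+00]), 'joint_velocities': array([-0.09766753,  0.02154212, -0.06709758, -0.16855318,  0.05877734,
       -0.09351101]), 'effort': array([ 1.22270216e-03, -9.52255654e+01, -4.31037140e+01,  2.50126055e-05,
        5.25832365e-03,  3.62850631e-05]), 'eef_pos': array([ 0.27897166, -0.58667728,  0.24170515]), 'tool_rot': array([-1.79933592e+02, -3.18038780e-03,  2.54281330e+01]), 'ft_force': array(
[... 472 characters left out ...]
] [ 9. 11.] 90.0 [0.366 0.302]
squat_vial 0.5 [294.1, 158.4, 51.0, 34.3] [319. 175.] [24. 44.] 75.4 [0.6   0.013]
squat_vial 0.48 [366.1, 225.1, 10.9, 15.0] [372. 232.] [13. 13.] 90.0 [ 0.42  -0.151]
cassette_tray 0.8 [367.7, 137.5, 46.2, 48.3] [391. 163.] [45. 40.] 9.9 [ 0.636 -0.216]
cassette_tray 0.74 [463.6, 164.6, 28.8, 42.7] [479. 185.] [43. 25.] 85.9 [ 0.562 -0.487]
vial_tray 0.59 [294.2, 157.3, 52.0, 33.7] [318. 176.] [24. 45.] 76.0 [0.599 0.015]
tube_tray 0.67 [228.3, 152.9, 46.5, 37.9] [251. 173.] [32. 45.] 74.7 [0.61  0.231]
mouse 0.56 [156.4, 188.8, 29.1, 31.8] [175. 204.] [31. 19.] 69.8 [0.514 0.471]
rack 0.95 [463.4, 163.5, 28.1, 45.6] [479. 185.] [43. 26.] 87.0 [ 0.561 -0.487]
```

View pics/top0.png

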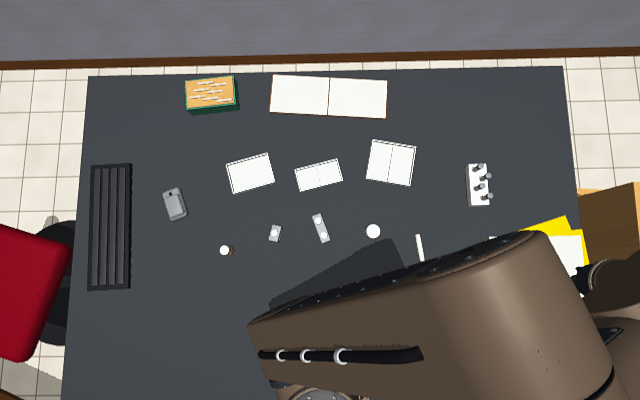

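View pics/side0.png

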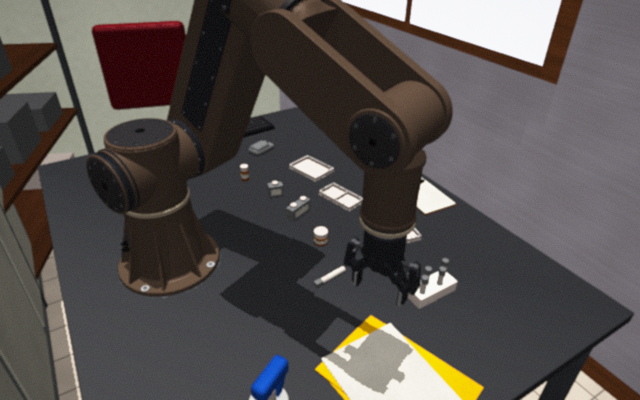

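The top view shows, by pixel: 
- Loose items: tube (419,248), squat vial (373,231), long cassette (321,228), short cassette (275,233) and tall vial (225,250).
- Trays: cassette (391,163), vial (318,175) and tube (251,173).
- Bystanders: mouse (175,204) and rack (479,185).

The side view agrees. Each is only about 3 mm/px, so I'll refine with the wrist camera.

```bash
cat >> h.py <<'E'
from scipy.spatial.transform import Rotation as R
def Rt(s): return R.from_euler('xyz',s['tool_rot'],degrees=True)
def plan(x,y,z,yaw,n=None):
    """rows to reach world xyz, tool rot (180,0,yaw mod 180); prints slide per row/turn per row"""
    s=manip.observe(); p=np.array(s['eef_pos']); y0=s['tool_rot'][2]
    d=(yaw-y0+90)%180-90
    # keep q6 in range: world yaw +d -> tool turn -d
    t=-d; D=np.array([x,y,z])-p
    n=n or int(max(np.ceil(np.linalg.norm(D)/.040),np.ceil(abs(t)/7),1))
    out=[]
    for i in range(n):
        Rm=R.from_euler('xyz',[180,0,y0+d*i/n],degrees=True)
        out.append((Rm.inv().apply(D)/n*100).round(2).tolist())
    print('t',round(s['t'],2),'pos',p.round(4),'rot',np.round(s['tool_rot'],2),'q1,q6',s['q'][[0,5]].round(1),'n',n,'turn/row',round(t/n,2)); print(out)
E
python3 - <<'E'
from h import *
s=manip.observe(); w=cams.camera('wrist'); save(w,'w0.png')
T=np.array(w['T']); Rm=Rt(s)
print('cam in tool',Rm.inv().apply(T[:3,3]-s['eef_pos']).round(4),(Rm.inv().as_matrix()@T[:3,:3]).round(3),w['fx'],w['cx'],w['cy'])
p=cams.camera('top')
for u,v,z in [(419,248,.008),(373,231,.044),(321,226,.05),(275,232,.05),(225,250,.058)]: print(at(p,u,v,z).round(3))
plan(.45,-.06,.36,0)
E
```

```text
cam in tool [ 0.0823  0.     -0.1314] [[ 0.002  0.947  0.322]
 [ 1.    -0.002 -0.001]
 [-0.     0.322 -0.947]] 334.101652604529 322.7000278669948 200.11631551825948
[ 0.368 -0.294  0.008]
[ 0.419 -0.15   0.044]
[0.436 0.007 0.05 ]
[0.419 0.147 0.05 ]
[0.367 0.295 0.058]
t 0.7 pos [ 0.2791 -0.587   0.2423] rot [180.    -0.    25.43] q1,q6 [-67.2  -2.7] n 15 turn/row 1.7
[[2.54, -2.68, -0.78], [2.46, -2.76, -0.78], [2.37, -2.83, -0.78], [2.29, -2.9, -0.78], [2.2, -2.96, -0.78], [2.11, -3.03, -0.78], [2.02, -3.09, -0.78], [1.93, -3.15, -0.78], [1.84, -3.2, -0.78], [1.74, -3.26, -0.78], [1.64, -3.31, -0.78], [1.55, -3.35, -0.78], [1.45, -3.4, -0.78], [1.35, -3.44, -0.78], [1.24, -3.48, -0.78]]
```

View pics/w0.png

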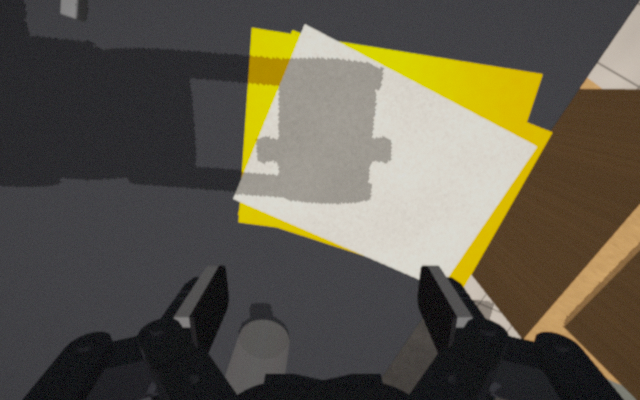

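The wrist view shows the yellow folder and its paper, with the jaws at the bottom centre (220–430, 265+). The camera looks ahead of and under the tool. Next I move to an overview pose.

```bash
python3 -m pendant '{"fingers":[-1,-1,-1,-1,-1,-1,-1,-1,-1,-1,-1,-1],"yaw":[6.36,6.36,6.36,6.36,0,0,0,0,0,0,0,0],"slide":[[0,0,-3],[0,0,-3],[0,0,-3],[0,0,-3],[1.69,-3.67,0],[1.69,-3.67,0],[1.69,-3.67,0],[1.69,-3.67,0],[1.69,-3.67,0],[1.69,-3.67,0],[1.69,-3.67,0],[1.69,-3.67,0]]}'
python3 -m pendant '{"fingers":[-1,-1,-1,-1,-1,-1,-1,-1,-1,-1],"yaw":[0,0,0,0,0,0,0,0,0,0],"slide":[[1.69,-3.67,0],[1.69,-3.67,0],[1.69,-3.67,0],[1.69,-3.67,0],[1.69,-3.67,0],[1.69,-3.67,0],[1.69,-3.67,0],[1.69,-3.67,0],[0,0,0],[0,0,0]]}'
cat >> h.py <<'E'
def go(x,y,z,yaw,half=0):
    "turn first, then slide: totals in cm in the tool axes after the turn"
    s=manip.observe(); y0=s['tool_rot'][2]; t=-((yaw-y0+90)%180-90)+half
    D=R.from_euler('xyz',[180,0,y0-t],degrees=True).inv().apply(np.array([x,y,z])-s['eef_pos'])*100
    n=int(np.ceil(np.linalg.norm(D)/4.1)); m=int(np.ceil(abs(t)/7.1))
    print('t %.2f'%s['t'],'pos',s['eef_pos'].round(4),'yaw %.1f'%y0,'q',s['q'].round(0),'| turn %.2f = %d x %.2f | slide'%(t,m,t/max(m,1)),D.round(2),'=%d x'%n,(D/max(n,1)).round(3))
E
cat > look.py <<'E'
from h import *
import sys
w=cams.camera('wrist'); save(w,sys.argv[1])
H={'long_cassette':.05,'short_cassette':.05,'tall_vial':.058,'squat_vial':.044,'tube':.008,'mouse':.02,'rack':.036}
for n in sys.argv[2:]:
    for m in cams.masks_of(w,n)[:2]:
        px=np.argwhere(m['pixels'])[:,::-1].astype(float); z=H.get(n,.018)
        P=np.array([at(w,u,v,z)[:2]*1000 for u,v in px]).astype(np.float32)
        c,sz,a=cv2.minAreaRect(P)
        print(n,round(m['conf'],2),np.round(m['extent']),'centre',np.round(c,1),'size',np.round(sz),'ang',round(a,1))
E
python3 look.py w1.png long_cassette short_cassette tall_vial squat_vial tube cassette_tray vial_tray tube_tray mouse rack
```

```text
t: 1.7
eef_pos: [0.4147, -0.2916, 0.3625]
tool_rot: [180.0, -0.0, -0.0]
ft_force: [1.4, -0.8, -0.2]
gripper_width: 0.0855
finger_force: 0.0
t: 2.53
eef_pos: [0.5501, 0.0021, 0.3621]
tool_rot: [-180.0, 0.0, 0.2]
ft_force: [0.1, -0.9, -0.2]
gripper_width: 0.0853
finger_force: 0.0
long_cassette 0.72 [299. 198.  43.  60.] centre [437.    7.4] size [101.  35.] ang 21.1
short_cassette 0.91 [212. 215.  31.  41.] centre [425.6 141.5] size [35. 68.] ang 75.0
tall_vial 0.57 [113. 249.  36.  33.] centre [380.5 281.5] size [26. 71.] ang 41.7
squat_vial 0.81 [404. 217.  36.  38.] centre [ 426.1 -144.1] size [62. 40.] ang 40.4
tube 0.72 [496. 234.  18.  61.] centre [ 356.8 -296.3] size [112.  23.] ang 9.4
tube 0.56 [  2. 135.  38.  72.] centre [505.  453.5] size [ 58. 111.] ang 73.0
cassette_tray 0.56 [414.  18. 140. 124.] centre [ 638.  -213.3] size [149. 131.] ang 79.3
vial_tray 0.74 [211. 216.  33.  41.] centre [410.6 151.6] size [37. 72.] ang 75.0
vial_tray 0.62 [258.  72. 112.  74.] centre [600.6  14.9] size [ 76. 142.] ang 14.4
tube_tray 0.64 [ 92.  50. 127. 102.] centre [610.6 230.2] size [100. 145.] ang 15.3
mouse 0.71 [  0. 137.  42.  67.] centre [508.2 442.3] size [ 57. 108.] ang 73.0
rack 0.83 [622. 121.  18.  71.] centre [ 539.5 -424.2] size [99. 26.] ang 17.3
```

View pics/w1.png

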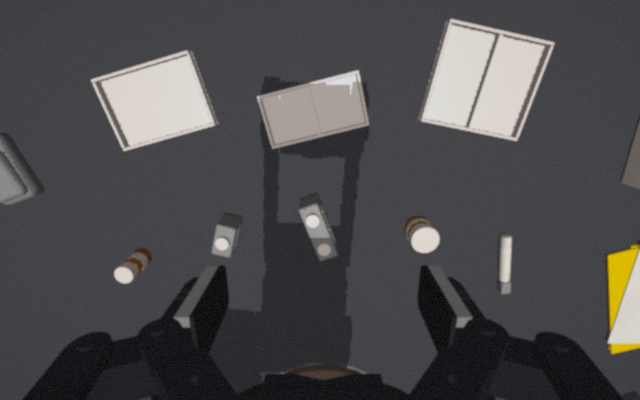

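The wrist overview shows:
- Trays: tube (155,100), vial (313,110) and cassette (487,80).
- Loose items: tall vial (130,267), short cassette (226,236), long cassette (318,227), squat vial (423,235) and tube (505,264), with its stopper at the bottom end.

Next I fit projected models to the masks.

```bash
cat > fit.py <<'E'
from h import *
from scipy.optimize import minimize
def box(l,w,z0,z1,x0=0): return np.array([[x0+a*l/2,b*w/2,z] for a in(-1,1) for b in(-1,1) for z in(z0,z1)])
def cyl(r,z0,z1,x0=0): return np.array([[x0+r*np.cos(t),r*np.sin(t),z] for t in np.arange(0,6.28,.2) for z in(z0,z1)])
M={'long_cassette':np.vstack([box(.09,.03,0,.046)]+[cyl(.01,.046,.054,s) for s in(-.0225,.0225)]),
'short_cassette':np.vstack([box(.05,.03,0,.046),cyl(.01,.046,.054)]),'tall_vial':cyl(.014,0,.058),'squat_vial':cyl(.021,0,.044),
'tube':box(.104,.016,0,.016),'cassette_tray':box(.13,.142,0,.018),'vial_tray':box(.074,.142,0,.018),'tube_tray':box(.1,.14,0,.018)}
def proj(p,X):
    T=np.array(p['T']); c=(X-T[:3,3])@T[:3,:3]
    return np.c_[p['cx']+p['fx']*c[:,0]/-c[:,2], p['cy']-p['fy']*c[:,1]/-c[:,2]]
def hull(p,n,q,dz=0):
    c,s=np.cos(q[2]),np.sin(q[2]); X=M[n]@np.array([[c,s,0],[-s,c,0],[0,0,1]])+[q[0],q[1],dz]
    return cv2.convexHull(proj(p,X).astype(np.float32))[:,0]
def fit(p,n,q0,dz=0):
    best=None
    for m in cams.masks_of(p,n):
        mk=m['pixels'].astype(np.float32); v,u=np.argwhere(m['pixels']).mean(0)
        if np.hypot(*(at(p,u,v,.02)[:2]-q0[:2]))>.06: continue
        S=4; x0,y0,w,h=[int(a) for a in m['extent']]; x0-=12;y0-=12;w+=24;h+=24
        if x0<0 or y0<0: x0=max(x0,0);y0=max(y0,0)
        big=cv2.resize(mk[y0:y0+h,x0:x0+w],None,fx=S,fy=S,interpolation=cv2.INTER_LINEAR)>.5
        def cost(r):
            q=np.array(q0)+np.array(r)*[.01,.01,.1]; hh=(hull(p,n,q,dz)-[x0-.5,y0-.5])*S
            im=np.zeros(big.shape,np.uint8); cv2.fillConvexPoly(im,np.round(hh*16).astype(np.int32),1,shift=4)
            return 1-(big&(im>0)).sum()/(big|(im>0)).sum()
        r=minimize(cost,[0,0,0],method='Nelder-Mead',options=dict(initial_simplex=[[0,0,0],[1,0,0],[0,1,0],[0,0,1]],xatol=.01,fatol=1e-4))
        r=minimize(cost,r.x,method='Nelder-Mead',options=dict(initial_simplex=r.x+np.array([[0,0,0],[.4,0,0],[0,.4,0],[0,0,.4]]),xatol=.01,fatol=1e-4))
        q=np.array(q0)+r.x*[.01,.01,.1]
        if best is None or r.fun<best[1]: best=(q,r.fun,m['conf'])
    return best
def show(p,items,name,crop=None,k=2):
    im=cv2.cvtColor(p['image'],cv2.COLOR_RGB2BGR); x,y,w,h=crop or (0,0,640,400)
    im=cv2.resize(im[y:y+h,x:x+w],None,fx=k,fy=k,interpolation=cv2.INTER_CUBIC)
    for n,q,*r in items: cv2.polylines(im,[np.round((hull(p,n,q,*r)-[x-.5,y-.5])*k).astype(np.int32)],True,(0,0,255),1)
    cv2.imwrite('pics/'+name,im)
E
python3 - <<'E'
from fit import *
r=np.radians
Q={'long_cassette':(.437,.007,r(21)),'short_cassette':(.42,.145,r(-15)),'tall_vial':(.367,.295,0),'squat_vial':(.419,-.15,0),'tube':(.36,-.294,r(190)),'cassette_tray':(.636,-.215,r(-10.5)),'vial_tray':(.6,.014,r(14.5)),'tube_tray':(.61,.23,r(15))}
w=cams.camera('wrist'); t=cams.camera('top'); it=[]
for n,q in Q.items():
    for p,l in((w,'w'),(t,'t')):
        b=fit(p,n,q)
        if b:
            print(l,n,b[0][:2].round(4),np.degrees(b[0][2]).round(1),'1-iou %.2f conf %.2f'%b[1:])
            if l=='w': it.append((n,b[0]))
show(w,it,'fit1.png',(80,0,490,310),1.6)
E
```

```text
w long_cassette [0.4284 0.0082] 19.8 1-iou 0.04 conf 0.97
w short_cassette [0.4153 0.1487] -18.1 1-iou 0.07 conf 0.94
w tall_vial [0.3645 0.2992] 1.1 1-iou 0.06 conf 0.90
t tall_vial [0.3665 0.2996] 3.7 1-iou 0.54 conf 0.43
w squat_vial [ 0.4164 -0.15  ] 6.9 1-iou 0.06 conf 0.92
t squat_vial [ 0.4191 -0.1499] 1.8 1-iou 0.11 conf 0.51
w tube [ 0.356  -0.2958] 190.2 1-iou 0.29 conf 0.92
t tube [ 0.3587 -0.2967] 190.3 1-iou 0.23 conf 0.77
w cassette_tray [ 0.6377 -0.2159] -10.6 1-iou 0.01 conf 0.78
t cassette_tray [ 0.6397 -0.2147] -10.8 1-iou 0.03 conf 0.73
w vial_tray [0.6003 0.0152] 13.9 1-iou 0.03 conf 0.93
t vial_tray [0.601  0.0159] 12.6 1-iou 0.11 conf 0.76
w tube_tray [0.61   0.2334] 15.4 1-iou 0.03 conf 0.78
t tube_tray [0.6122 0.236 ] 15.4 1-iou 0.88 conf 0.60
```

View pics/fit1.png

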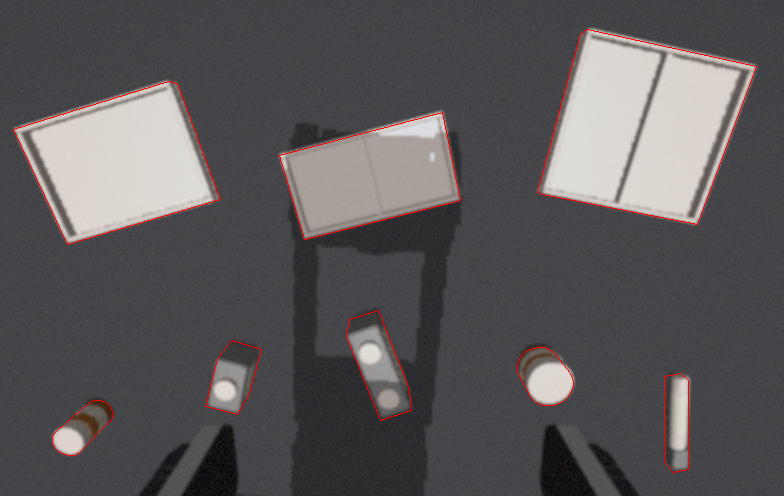

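The fits agree with the picture and the top camera. Now the long cassette.

```bash
python3 -c "
from h import *
go(.434,.0103,.12,19.8)"
```

```text
t 3.98 pos [5.496e-01 1.000e-04 3.623e-01] yaw -0.0 q [-3. 13. 96. -0. 71. 87.] | turn -19.81 = 3 x -6.60 | slide [-10.54  -4.87  24.23] =7 x [-1.505 -0.696  3.462]
```

```bash
python3 -m pendant '{"fingers":[-1,-1,-1,-1,-1,-1,-1,-1,-1,-1,-1,-1],"yaw":[-6.6,-6.6,-6.6,0,0,0,0,0,0,0,0,0],"slide":[[0,0,0],[0,0,0],[0,0,0],[-1.5,-0.7,3.46],[-1.5,-0.7,3.46],[-1.5,-0.7,3.46],[-1.5,-0.7,3.46],[-1.5,-0.7,3.46],[-1.5,-0.7,3.46],[-1.5,-0.7,3.46],[0,0,0],[0,0,0]]}'
python3 -c "
from fit import *
w=cams.camera('wrist'); b=fit(w,'long_cassette',(.4284,.0082,.345)); print(b)
if b: show(w,[('long_cassette',b[0])],'l1.png')
go(.434,.0103,.026,19.8)"
```

```text
t: 4.98
eef_pos: [0.4329, 0.0108, 0.1193]
tool_rot: [-179.9, 0.2, 19.8]
ft_force: [0.5, 0.3, 0.4]
gripper_width: 0.085
finger_force: 0.0
(array([0.4285288 , 0.00808378, 0.35670449]), np.float64(0.05822189595650962), 0.84)
t 5.08 pos [0.436  0.0106 0.1212] yaw 19.8 q [ -3.  22. 125.  -0.  33.  68.] | turn -0.01 = 1 x -0.01 | slide [-0.2  -0.04  9.52] =3 x [-0.066 -0.014  3.173]
```

That was the overview again, with nothing new in it. The closer fit agrees to 1 mm, so I descend and close.

```bash
python3 -m pendant '{"fingers":[-1,-1,-1,-1,1,1,1,1,1,1,1,1],"yaw":[0,0,0,0,0,0,0,0,0,0,0,0],"slide":[[-0.1,0,3.2],[-0.1,0,3.2],[0,0,3.1],[0,0,0],[0,0,0],[0,0,0],[0,0,0],[0,0,0],[0,0,0],[0,0,0],[0,0,0],[0,0,0]]}'
python3 -m pendant '{"fingers":[1,1,1,1],"yaw":[0,0,0,0],"slide":[[0,0,-0.5],[0,0,-3.5],[0,0,-3.5],[0,0,0]]}'
```

```text
t: 6.08
eef_pos: [0.4336, 0.01, 0.0268]
tool_rot: [179.9, -0.2, 19.8]
ft_force: [-1.4, -0.1, 25.9]
gripper_width: 0.0293
finger_force: 57.4
t: 6.42
eef_pos: [0.4349, 0.0099, 0.1053]
tool_rot: [179.8, -0.4, 19.8]
ft_force: [3.5, -0.7, -0.7]
gripper_width: 0.0295
finger_force: 60.0
```

```bash
python3 -c "
from h import *
go(.637,-.2524,.105,-10.6)"
```

```text
t 6.42 pos [0.4349 0.0099 0.1053] yaw 19.8 q [ -3.  23. 126.  -0.  30.  68.] | turn 30.39 = 5 x 6.08 | slide [24.7  22.07  0.03] =9 x [2.744 2.452 0.004]
```

```bash
python3 -m pendant '{"fingers":[1,1,1,1,1,1,1,1,1,1,1,1],"yaw":[6.08,6.08,6.08,6.08,6.08,0,0,0,0,0,0,0],"slide":[[0,0,0],[0,0,0],[0,0,0],[0,0,0],[0,0,0],[2.74,2.45,0],[2.74,2.45,0],[2.74,2.45,0],[2.74,2.45,0],[2.74,2.45,0],[2.74,2.45,0],[2.74,2.45,0]]}'
python3 -m pendant '{"fingers":[1,1,1,1],"yaw":[0,0,0,0],"slide":[[2.74,2.45,0],[2.74,2.45,0],[0,0,0],[0,0,0]]}'
python3 -c "
from fit import *
s=manip.observe()
w=cams.camera('wrist'); 
b=fit(w,'long_cassette',(s['eef_pos'][0]-.006,s['eef_pos'][1]+.001,np.radians(-10.6)),.08); print(b)
if b: show(w,[('long_cassette',b[0],.08),('cassette_tray',(.6377,-.2159,np.radians(-10.6)))],'l2.png',k=1.25)
go(.637,-.2524,.034,-10.6)"
```

```text
t: 7.42
eef_pos: [0.5901, -0.1956, 0.1009]
tool_rot: [180.0, -0.0, -10.6]
ft_force: [0.4, -0.5, -0.9]
gripper_width: 0.0291
finger_force: 59.9
t: 7.75
eef_pos: [0.6349, -0.2538, 0.1004]
tool_rot: [180.0, -0.1, -10.7]
ft_force: [-0.5, 1.5, -1.6]
gripper_width: 0.0294
finger_force: 59.9
(array([ 0.63088016, -0.25370843, -0.18437846]), np.float64(0.1294242341099664), 0.92)
t 7.85 pos [ 0.6334 -0.2517  0.1002] yaw -10.6 q [-24.  39.  93.   0.  48.  76.] | turn -0.03 = 1 x -0.03 | slide [0.37 0.   6.62] =2 x [1.840e-01 1.000e-03 3.309e+00]
```

```bash
ls -la pics/l2.png
```

```text
-rw-r--r-- 1 agent agent 545391 Nov 28 21:27 pics/l2.png
```

```bash
python3 -m pendant '{"fingers":[1,1,1,1,1],"yaw":[0,0,0,0,0],"slide":[[0.3,0,3.2],[0,0,3],[0,0,0],[0,0,0.1],[0,0,0]]}'
python3 -m pendant '{"fingers":[1,1],"yaw":[0,0],"slide":[[0,0,0.2],[0,0,0]]}'
```

```text
t: 8.27
eef_pos: [0.6373, -0.2522, 0.0383]
tool_rot: [180.0, -0.0, -10.6]
ft_force: [-0.3, -0.1, -0.7]
gripper_width: 0.0295
finger_force: 59.8
t: 8.43
eef_pos: [0.6379, -0.2529, 0.0367]
tool_rot: [180.0, -0.1, -10.6]
ft_force: [0.4, 0.3, -2.2]
gripper_width: 0.0296
finger_force: 59.8
```

View pics/l2.png

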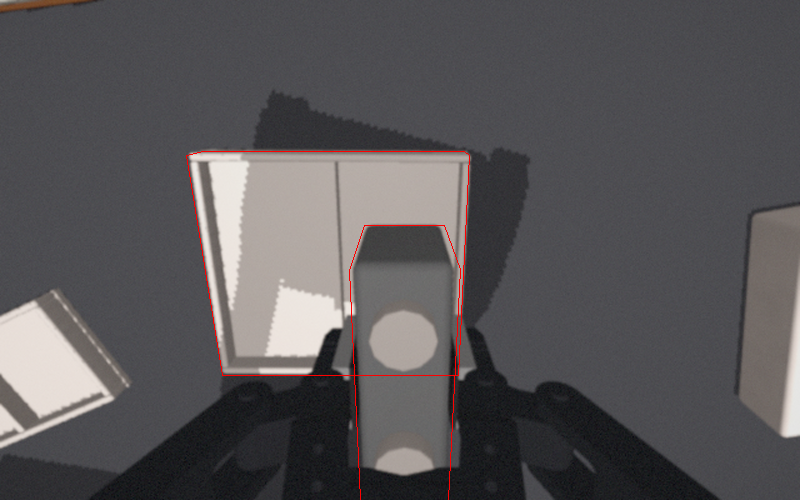

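The cassette is held straight, over the right-hand bay of the tray (bay at about 340–465 px), and the tray outline matches. I lower the rest of the way gently.

```bash
for i in 1; do python3 -m pendant '{"fingers":[1,1,1,1],"yaw":[0,0,0,0],"slide":[[0,0,0.2],[0,0,0.1],[0,0,0],[0,0,0]]}'; done
python3 -m pendant '{"fingers":[1,1,1],"yaw":[0,0,0],"slide":[[0,0,0.1],[0,0,0],[0,0,0]]}'
```

```text
t: 8.77
eef_pos: [0.6371, -0.2527, 0.0322]
tool_rot: [180.0, -0.0, -10.6]
ft_force: [0.7, -0.5, -1.6]
gripper_width: 0.0287
finger_force: 59.8
t: 9.02
eef_pos: [0.6371, -0.2527, 0.0311]
tool_rot: [-180.0, -0.0, -10.6]
ft_force: [0.8, 0.4, -0.8]
gripper_width: 0.0292
finger_force: 59.9
```

```bash
python3 -m pendant '{"fingers":[1,1,1],"yaw":[0,0,0],"slide":[[0,0,0.1],[0,0,0],[0,0,0]]}'
python3 -m pendant '{"fingers":[1,1,1],"yaw":[0,0,0],"slide":[[0,0,0.1],[0,0,0],[0,0,0]]}'
```

```text
t: 9.27
eef_pos: [0.6371, -0.2527, 0.0309]
tool_rot: [180.0, -0.0, -10.6]
ft_force: [-4.9, 1.0, 11.8]
gripper_width: 0.0295
finger_force: 61.5
t: 9.52
eef_pos: [0.6371, -0.2527, 0.0309]
tool_rot: [180.0, -0.0, -10.6]
ft_force: [-9.4, 3.9, 26.3]
gripper_width: 0.0291
finger_force: 63.4
```

```bash
python3 -m pendant '{"fingers":[1,-0.2,-0.2,-0.2,-0.2,-0.2,-0.2,-0.2,-0.2,-0.2],"yaw":[0,0,0,0,0,0,0,0,0,0],"slide":[[0,0,-0.1],[0,0,0],[0,0,0],[0,0,0],[0,0,0],[0,0,-1.5],[0,0,-3],[0,0,-3],[0,0,-3],[0,0,0]]}'
python3 -c "
from h import *
c,s=np.cos(np.radians(-18.1)),np.sin(np.radians(-18.1))
go(.4153+.003*c,.1487+.003*s,.13,-18.1)"
```

```text
t: 10.35
eef_pos: [0.6401, -0.254, 0.1423]
tool_rot: [179.9, -0.5, -10.6]
ft_force: [1.8, -0.9, 0.4]
gripper_width: 0.0509
finger_force: 0.0
t 10.35 pos [ 0.6401 -0.254   0.1423] yaw -10.6 q [-24.  36.  91.  -0.  52.  76.] | turn 7.49 = 2 x 3.75 | slide [-33.58 -31.3    1.23] =12 x [-2.798 -2.608  0.102]
```

```bash
python3 -m pendant '{"fingers":[-1,-1,-1,-1,-1,-1,-1,-1,-1,-1,-1,-1],"yaw":[3.75,3.75,0,0,0,0,0,0,0,0,0,0],"slide":[[0,0,0],[0,0,0],[-2.8,-2.6,0],[-2.8,-2.6,0],[-2.8,-2.6,0],[-2.8,-2.6,0],[-2.8,-2.6,0],[-2.8,-2.6,0],[-2.8,-2.6,0],[-2.8,-2.6,0],[-2.8,-2.6,0],[-2.8,-2.6,0]]}'
python3 -m pendant '{"fingers":[-1,-1,-1,-1],"yaw":[0,0,0,0],"slide":[[-2.8,-2.6,0],[-2.5,-2.6,0],[0,0,0],[0,0,0]]}'
python3 -c "
from fit import *
w=cams.camera('wrist'); t=cams.camera('top')
b=fit(w,'short_cassette',(.4153,.1487,np.radians(-18.1))); print(b,np.degrees(b[0][2]))
b2=fit(t,'long_cassette',(.631,-.251,np.radians(-10.6)),.004); print(b2)
go(b[0][0]+.003,b[0][1]-.001,.026,np.degrees(b[0][2]))"
```

```text
t: 11.35
eef_pos: [0.451, 0.0828, 0.1359]
tool_rot: [-180.0, -0.1, -18.1]
ft_force: [0.7, 1.2, -0.4]
gripper_width: 0.0853
finger_force: 0.0
t: 11.68
eef_pos: [0.417, 0.149, 0.1358]
tool_rot: [-180.0, -0.0, -17.9]
ft_force: [0.3, 0.3, 0.2]
gripper_width: 0.0855
finger_force: 0.0
(array([ 0.41491506,  0.14906403, -0.25690066]), np.float64(0.06240523210142679), 0.65) -14.719323744551772
(array([ 0.6350274 , -0.2508612 , -0.15711056]), np.float64(0.0767162290414426), 0.59)
t 11.88 pos [0.4183 0.1467 0.1354] yaw -18.2 q [ 15.  21. 124.  -0.  36. 124.] | turn -3.46 = 1 x -3.46 | slide [-0.07 -0.13 10.94] =3 x [-0.023 -0.042  3.646]
```

```bash
python3 -m pendant '{"fingers":[-1,-1,-1,-1,1,1,1,1,1,1,1,1],"yaw":[-1.7,0,0,0,0,0,0,0,0,0,0,0],"slide":[[0,-0.1,3.65],[0,0,3.65],[0,0,3.6],[0,0,0],[0,0,0],[0,0,0],[0,0,0],[0,0,0],[0,0,0],[0,0,0],[0,0,0],[0,0,0]]}'
python3 -m pendant '{"fingers":[1,1,1,1,1],"yaw":[0,0,0,0,0],"slide":[[0,0,-0.5],[0,0,-3.5],[0,0,-3.5],[0,0,-1],[0,0,0]]}'
python3 -c "
from h import *
go(.6377+.0066,-.2159+.0354,.11,-10.6)"
```

```text
t: 12.88
eef_pos: [0.4192, 0.1486, 0.0281]
tool_rot: [-179.9, -0.2, -16.4]
ft_force: [-2.3, -3.5, 25.7]
gripper_width: 0.029
finger_force: 57.0
t: 13.3
eef_pos: [0.4198, 0.149, 0.1147]
tool_rot: [-179.8, -0.3, -16.4]
ft_force: [0.5, 0.8, -0.8]
gripper_width: 0.0289
finger_force: 59.6
t 13.30 pos [0.4198 0.149  0.1147] yaw -16.4 q [ 16.  23. 125.   0.  32. 122.] | turn -5.80 = 1 x -5.80 | slide [28.13 28.25  0.47] =10 x [2.813 2.825 0.047]
```

```bash
python3 -m pendant '{"fingers":[1,1,1,1,1,1,1,1,1,1,1,1],"yaw":[-5.8,0,0,0,0,0,0,0,0,0,0,0],"slide":[[0,0,0],[2.81,2.82,0],[2.81,2.82,0],[2.81,2.82,0],[2.81,2.82,0],[2.81,2.82,0],[2.81,2.82,0],[2.81,2.82,0],[2.81,2.82,0],[2.81,2.82,0],[2.81,2.82,0],[0,0,0]]}'
python3 -m pendant '{"fingers":[1,1,1],"yaw":[0,0,0],"slide":[[0,0,0],[0,0,0],[0,0,0]]}'
python3 -c "
from fit import *
s=manip.observe()
w=cams.camera('wrist'); r=np.radians(-10.6); p=s['eef_pos']; dz=p[2]-.028
show(w,[('short_cassette',(p[0]-.004,p[1]+.0008,r),dz),('long_cassette',(.631,-.2515,r),.004),('cassette_tray',(.6377,-.2159,r))],'s2.png',k=1.25)
go(.6377+.0066,-.2159+.0354,.036,-10.6)"
```

```text
t: 14.3
eef_pos: [0.646, -0.1866, 0.1111]
tool_rot: [179.9, -0.3, -10.8]
ft_force: [-2.3, 0.8, -0.1]
gripper_width: 0.0292
finger_force: 59.5
t: 14.55
eef_pos: [0.6412, -0.1796, 0.1107]
tool_rot: [-180.0, 0.1, -10.6]
ft_force: [0.4, 0.6, -0.8]
gripper_width: 0.029
finger_force: 59.5
t 14.60 pos [ 0.6414 -0.1795  0.1109] yaw -10.6 q [-18.  37.  95.   0.  48.  82.] | turn 0.04 = 1 x 0.04 | slide [0.31 0.05 7.49] =2 x [0.154 0.025 3.746]
```

View pics/s2.png

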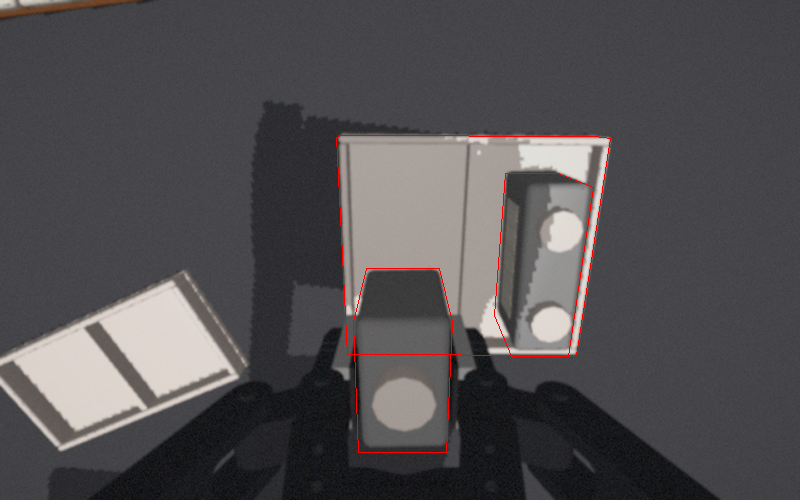

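The long cassette stands in the right-hand bay (cap pixels 561,231 and 551,322). The short one hangs over the left bay. I lower it.

```bash
python3 -m pendant '{"fingers":[1,1,1,1,1,1],"yaw":[0,0,0,0,0,0],"slide":[[0.3,0,3.6],[0,0,3.6],[0,0,0.3],[0,0,0.1],[0,0,0],[0,0,0]]}'
python3 -m pendant '{"fingers":[1,1,1],"yaw":[0,0,0],"slide":[[0,0,0.1],[0,0,0],[0,0,0]]}'
python3 -m pendant '{"fingers":[1,1,1],"yaw":[0,0,0],"slide":[[0,0,0.1],[0,0,0],[0,0,0]]}'
```

```text
t: 15.1
eef_pos: [0.6454, -0.1809, 0.0364]
tool_rot: [180.0, -0.0, -10.6]
ft_force: [-0.2, -0.6, -1.3]
gripper_width: 0.0292
finger_force: 59.4
t: 15.35
eef_pos: [0.6453, -0.1812, 0.0349]
tool_rot: [180.0, -0.0, -10.6]
ft_force: [0.1, 0.3, -1.6]
gripper_width: 0.0292
finger_force: 59.4
t: 15.6
eef_pos: [0.645, -0.1812, 0.0331]
tool_rot: [-180.0, 0.0, -10.6]
ft_force: [0.8, 0.1, 0.0]
gripper_width: 0.0291
finger_force: 59.4
```

```bash
python3 -m pendant '{"fingers":[1,1,1],"yaw":[0,0,0],"slide":[[0,0,0.1],[0,0,0],[0,0,0]]}'
python3 -m pendant '{"fingers":[1,1,1],"yaw":[0,0,0],"slide":[[0,0,0.1],[0,0,0],[0,0,0]]}'
```

```text
t: 15.85
eef_pos: [0.6451, -0.1812, 0.032]
tool_rot: [-180.0, 0.0, -10.6]
ft_force: [0.2, -0.9, -1.7]
gripper_width: 0.0295
finger_force: 59.4
t: 16.1
eef_pos: [0.6452, -0.1813, 0.0318]
tool_rot: [180.0, -0.0, -10.6]
ft_force: [-3.0, 0.6, 12.0]
gripper_width: 0.029
finger_force: 60.8
```

Contact. Release, lift, and move on to the squat vial.

```bash
python3 -m pendant '{"fingers":[1,-0.2,-0.2,-0.2,-0.2,-0.2,-0.2,-0.2,-0.2,-0.2],"yaw":[0,0,0,0,0,0,0,0,0,0],"slide":[[0,0,-0.05],[0,0,0],[0,0,0],[0,0,0],[0,0,0],[0,0,-1.5],[0,0,-3],[0,0,-3],[0,0,-2.5],[0,0,0]]}'
python3 -m pendant '{"fingers":[-1,-1],"yaw":[0,0],"slide":[[0,0,0],[0,0,0]]}'
python3 -c "
from h import *
go(.4175,-.15,.13,13.9)"
```

```text
t: 16.93
eef_pos: [0.6477, -0.182, 0.1368]
tool_rot: [179.9, -0.4, -10.6]
ft_force: [1.8, 0.9, -0.3]
gripper_width: 0.0517
finger_force: 0.0
t: 17.1
eef_pos: [0.6447, -0.181, 0.1311]
tool_rot: [-180.0, 0.0, -10.6]
ft_force: [1.0, 0.4, -0.2]
gripper_width: 0.0735
finger_force: 0.0
t 17.10 pos [ 0.6447 -0.181   0.1311] yaw -10.6 q [-18.  36.  94.   0.  50.  82.] | turn -24.51 = 4 x -6.13 | slide [-21.31  -8.47   0.11] =6 x [-3.552 -1.412  0.019]
```

```bash
python3 -m pendant '{"fingers":[-1,-1,-1,-1,-1,-1,-1,-1,-1,-1,-1,-1],"yaw":[-6.13,-6.13,-6.13,-6.13,0,0,0,0,0,0,0,0],"slide":[[0,0,0],[0,0,0],[0,0,0],[0,0,0],[-3.55,-1.41,0],[-3.55,-1.41,0],[-3.55,-1.41,0],[-3.55,-1.41,0],[-3.55,-1.41,0],[-3.55,-1.41,0],[0,0,0],[0,0,0]]}'
python3 -c "
from fit import *
w=cams.camera('wrist'); b=fit(w,'squat_vial',(.417,-.15,0)); print(b)
t=cams.camera('top'); cv2.imwrite('pics/t2.png',cv2.resize(cv2.cvtColor(t['image'],cv2.COLOR_RGB2BGR)[100:300,120:520],None,fx=2,fy=2)); print(fit(t,'short_cassette',(.642,-.18,-.185),.004))
go(b[0][0],b[0][1],.027,13.9)"
```

```text
t: 18.1
eef_pos: [0.4154, -0.1495, 0.1308]
tool_rot: [-179.9, 0.1, 13.9]
ft_force: [1.2, -1.5, 0.7]
gripper_width: 0.0854
finger_force: 0.0
(array([ 0.41776904, -0.15024348,  0.06278961]), np.float64(0.03315476519209881), 0.73)
(array([ 0.64450014, -0.18171143, -0.26325274]), np.float64(0.17767584097859324), 0.57)
t 18.30 pos [ 0.419  -0.1505  0.1313] yaw 13.9 q [-24.  21. 124.   0.  35.  52.] | turn 0.02 = 1 x 0.02 | slide [-0.12 -0.06 10.43] =3 x [-0.039 -0.019  3.476]
```

View pics/t2.png

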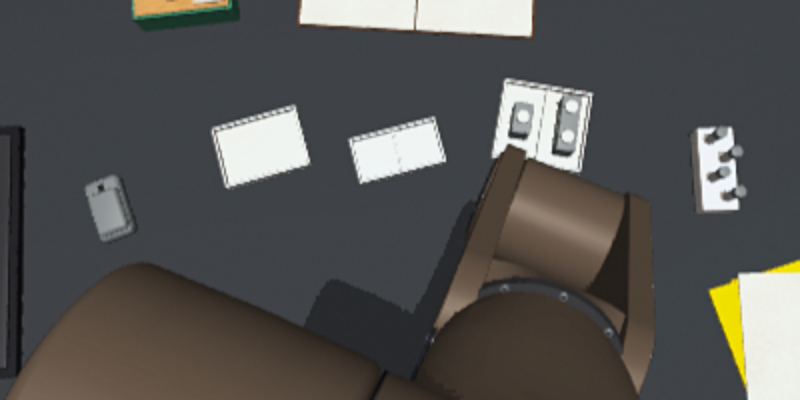

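Both cassettes stand in their bays (crop pixels 521,120 and 566,122). Now I pick up the squat vial.

```bash
python3 -m pendant '{"fingers":[-1,-1,-1,-1,1,1,1,1,1,1,1,1],"yaw":[0,0,0,0,0,0,0,0,0,0,0,0],"slide":[[-0.1,0,3.5],[0,0,3.5],[0,0,3.4],[0,0,0],[0,0,0],[0,0,0],[0,0,0],[0,0,0],[0,0,0],[0,0,0],[0,0,0],[0,0,0]]}'
python3 -m pendant '{"fingers":[1,1,1,1,1],"yaw":[0,0,0,0,0],"slide":[[0,0,-0.5],[0,0,-3.5],[0,0,-3.5],[0,0,-1],[0,0,0]]}'
python3 -c "
from h import *
go(.609,-.0197,.11,13.9)"
```

```text
t: 19.3
eef_pos: [0.4184, -0.151, 0.0297]
tool_rot: [179.9, -0.2, 13.9]
ft_force: [-1.2, 1.0, 16.2]
gripper_width: 0.0405
finger_force: 58.3
t: 19.72
eef_pos: [0.419, -0.1513, 0.1165]
tool_rot: [179.8, -0.3, 13.9]
ft_force: [0.8, -0.7, -0.9]
gripper_width: 0.0399
finger_force: 61.0
t 19.72 pos [ 0.419  -0.1513  0.1165] yaw 13.9 q [-24.  23. 125.   0.  32.  52.] | turn 0.01 = 1 x 0.01 | slide [21.6  -8.21  0.65] =6 x [ 3.6   -1.369  0.109]
```

```bash
python3 -m pendant '{"fingers":[1,1,1,1,1,1,1,1,1],"yaw":[0,0,0,0,0,0,0,0,0],"slide":[[3.6,-1.37,0],[3.6,-1.37,0],[3.6,-1.37,0],[3.6,-1.37,0],[3.6,-1.37,0],[3.6,-1.37,0],[0,0,0],[0,0,0],[0,0,0]]}'
python3 -c "
from fit import *
s=manip.observe()
w=cams.camera('wrist'); r=np.radians(13.9); p=s['eef_pos']; dz=p[2]-.029
show(w,[('squat_vial',(p[0],p[1],r),dz),('vial_tray',(.6003,.0152,r))],'v2.png',k=1.25)
b=fit(w,'squat_vial',(p[0],p[1],0),dz);print(b); b=fit(w,'vial_tray',(.6,.015,r)); print(b)
go(.609,-.0197,.037,13.9)"
```

```text
t: 20.47
eef_pos: [0.6061, -0.0186, 0.1122]
tool_rot: [-180.0, 0.1, 13.9]
ft_force: [-0.4, -0.6, -1.4]
gripper_width: 0.0401
finger_force: 61.0
(array([ 0.60590677, -0.01868325,  0.05902205]), np.float64(0.06584873806171643), 0.93)
(array([0.60104192, 0.01467996, 0.25089183]), np.float64(0.11629273341654234), 0.89)
t 20.62 pos [ 0.6059 -0.0194  0.1126] yaw 13.9 q [ -5.  33. 104.  -0.  43.  71.] | turn -0.04 = 1 x -0.04 | slide [0.29 0.1  7.56] =2 x [0.145 0.05  3.781]
```

View pics/v2.png

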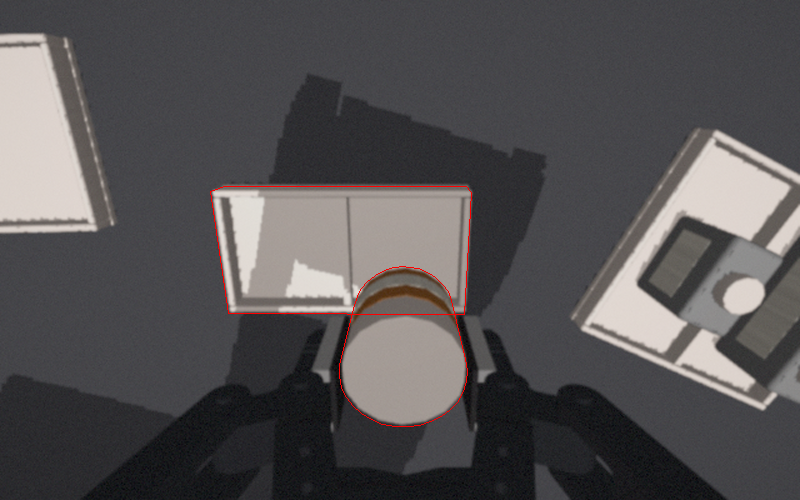

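The squat vial is upright and over the right-hand bay (350–465 px). I lower it.

```bash
python3 -m pendant '{"fingers":[1,1,1,1,1,1],"yaw":[0,0,0,0,0,0],"slide":[[0.25,0.05,3.7],[0,0,3.6],[0,0,0.2],[0,0,0.1],[0,0,0],[0,0,0]]}'
python3 -m pendant '{"fingers":[1,1,1],"yaw":[0,0,0],"slide":[[0,0,0.1],[0,0,0],[0,0,0]]}'
```

```text
t: 21.12
eef_pos: [0.6099, -0.0189, 0.0382]
tool_rot: [180.0, -0.1, 13.9]
ft_force: [-0.0, -0.9, 0.3]
gripper_width: 0.0403
finger_force: 63.4
t: 21.37
eef_pos: [0.6098, -0.0187, 0.0364]
tool_rot: [180.0, -0.1, 13.9]
ft_force: [1.1, -0.2, -1.8]
gripper_width: 0.0405
finger_force: 63.4
```

```bash
python3 -m pendant '{"fingers":[1,1,1],"yaw":[0,0,0],"slide":[[0,0,0.15],[0,0,0],[0,0,0]]}'
python3 -m pendant '{"fingers":[1,1,1],"yaw":[0,0,0],"slide":[[0,0,0.1],[0,0,0],[0,0,0]]}'
```

```text
t: 21.62
eef_pos: [0.6094, -0.0186, 0.0341]
tool_rot: [-180.0, 0.0, 13.9]
ft_force: [0.3, -0.1, -0.7]
gripper_width: 0.0403
finger_force: 63.4
t: 21.87
eef_pos: [0.6095, -0.0186, 0.033]
tool_rot: [-180.0, 0.0, 13.9]
ft_force: [0.5, 0.6, -0.6]
gripper_width: 0.0403
finger_force: 63.5
```

```bash
python3 -m pendant '{"fingers":[1,1,1],"yaw":[0,0,0],"slide":[[0,0,0.1],[0,0,0],[0,0,0]]}'
python3 -m pendant '{"fingers":[1,1,1],"yaw":[0,0,0],"slide":[[0,0,0.06],[0,0,0],[0,0,0]]}'
```

```text
t: 22.12
eef_pos: [0.6098, -0.0186, 0.0328]
tool_rot: [180.0, -0.0, 13.9]
ft_force: [-1.3, 0.1, 12.2]
gripper_width: 0.0403
finger_force: 64.6
t: 22.37
eef_pos: [0.6099, -0.0186, 0.0327]
tool_rot: [180.0, -0.1, 13.9]
ft_force: [-4.6, 0.6, 20.4]
gripper_width: 0.0403
finger_force: 65.7
```

```bash
python3 -m pendant '{"fingers":[1,-0.45,-0.45,-0.45,-0.45,-0.45,-0.45,-0.45,-0.45,-0.45,-1],"yaw":[0,0,0,0,0,0,0,0,0,0,0],"slide":[[0,0,-0.1],[0,0,0],[0,0,0],[0,0,0],[0,0,0],[0,0,-1.5],[0,0,-3],[0,0,-3],[0,0,-2.5],[0,0,0],[0,0,0]]}'
python3 -c "
from h import *
go(.366,.2992,.14,13.9)"
```

```text
t: 23.28
eef_pos: [0.6104, -0.0187, 0.1338]
tool_rot: [179.9, -0.1, 13.9]
ft_force: [-0.1, 0.6, -0.8]
gripper_width: 0.0722
finger_force: 0.0
t 23.28 pos [ 0.6104 -0.0187  0.1338] yaw 13.9 q [ -5.  31. 103.  -0.  46.  71.] | turn 0.01 = 1 x 0.01 | slide [-16.09 -36.73  -0.62] =10 x [-1.609 -3.673 -0.062]
```

```bash
python3 -m pendant '{"fingers":[-1,-1,-1,-1,-1,-1,-1,-1,-1,-1,-1,-1],"yaw":[0,0,0,0,0,0,0,0,0,0,0,0],"slide":[[-1.6,-3.67,-0.1],[-1.6,-3.67,-0.1],[-1.6,-3.67,-0.1],[-1.6,-3.67,-0.1],[-1.6,-3.67,-0.1],[-1.6,-3.67,-0.1],[-1.6,-3.67,0],[-1.6,-3.67,0],[-1.6,-3.67,0],[-1.6,-3.67,0],[0,0,0],[0,0,0]]}'
python3 -c "
from fit import *
w=cams.camera('wrist'); b=fit(w,'tall_vial',(.3655,.2995,0)); print(b)
t=cams.camera('top');  print(fit(t,'squat_vial',(.609,-.019,0),.004)); print(fit(t,'tall_vial',(.3655,.2995,0)))
go(b[0][0],b[0][1],.036,13.9)"
```

```text
t: 24.28
eef_pos: [0.364, 0.3003, 0.1375]
tool_rot: [180.0, 0.1, 14.2]
ft_force: [1.4, -0.6, -0.3]
gripper_width: 0.0851
finger_force: 0.0
(array([0.36570678, 0.29908377, 0.03850272]), np.float64(0.04732374956935703), 0.86)
(array([ 0.61303401, -0.0182078 ,  0.04405097]), np.float64(0.1344307270233196), 0.45)
None
t 24.53 pos [0.3666 0.2981 0.1382] yaw 13.8 q [ 35.  22. 120.  -0.  38. 112.] | turn -0.10 = 1 x -0.10 | slide [-0.06 -0.11 10.22] =3 x [-0.021 -0.038  3.406]
```

```bash
python3 -m pendant '{"fingers":[-1,-1,-1,-1,1,1,1,1,1,1,1,1],"yaw":[0,0,0,0,0,0,0,0,0,0,0,0],"slide":[[0,-0.1,3.4],[0,0,3.4],[0,0,3.4],[0,0,0],[0,0,0],[0,0,0],[0,0,0],[0,0,0],[0,0,0],[0,0,0],[0,0,0],[0,0,0]]}'
python3 -m pendant '{"fingers":[1,1,1,1,1],"yaw":[0,0,0,0,0],"slide":[[0,0,-0.5],[0,0,-3.5],[0,0,-3.5],[0,0,-2],[0,0,0]]}'
python3 -c "
from h import *
go(.5916,.0502,.13,13.9)"
```

```text
t: 25.53
eef_pos: [0.3666, 0.3006, 0.038]
tool_rot: [-179.9, -0.1, 13.9]
ft_force: [0.6, -4.3, 17.2]
gripper_width: 0.0263
finger_force: 57.8
t: 25.95
eef_pos: [0.3676, 0.3015, 0.136]
tool_rot: [-179.9, -0.4, 13.9]
ft_force: [2.2, 0.7, -0.9]
gripper_width: 0.0262
finger_force: 59.3
t 25.95 pos [0.3676 0.3015 0.136 ] yaw 13.9 q [ 36.  22. 120.   0.  37. 112.] | turn 0.02 = 1 x 0.02 | slide [15.71 29.78  0.6 ] =9 x [1.746 3.309 0.067]
```

```bash
python3 -m pendant '{"fingers":[1,1,1,1,1,1,1,1,1,1,1,1],"yaw":[0,0,0,0,0,0,0,0,0,0,0,0],"slide":[[1.75,3.31,0],[1.75,3.31,0],[1.75,3.31,0],[1.75,3.31,0],[1.75,3.31,0],[1.75,3.31,0],[1.75,3.31,0],[1.75,3.31,0],[1.75,3.31,0],[0,0,0],[0,0,0],[0,0,0]]}'
python3 -c "
from fit import *
s=manip.observe()
w=cams.camera('wrist'); r=np.radians(13.9); p=s['eef_pos']; dz=p[2]-.0375
show(w,[('tall_vial',(p[0],p[1],r),dz),('vial_tray',(.6003,.0152,r)),('squat_vial',(.6097,-.0186,0),.004)],'v3.png',k=1.25)
go(.5916,.0502,.046,13.9)"
```

```text
t: 26.95
eef_pos: [0.5896, 0.0487, 0.1312]
tool_rot: [-180.0, 0.1, 13.9]
ft_force: [-1.4, 0.4, -0.5]
gripper_width: 0.0265
finger_force: 59.6
t 27.00 pos [0.5893 0.0492 0.1313] yaw 13.9 q [  2.  30. 105.   0.  45.  78.] | turn 0.02 = 1 x 0.02 | slide [ 0.25 -0.04  8.53] =3 x [ 0.082 -0.013  2.843]
```

View pics/v3.png

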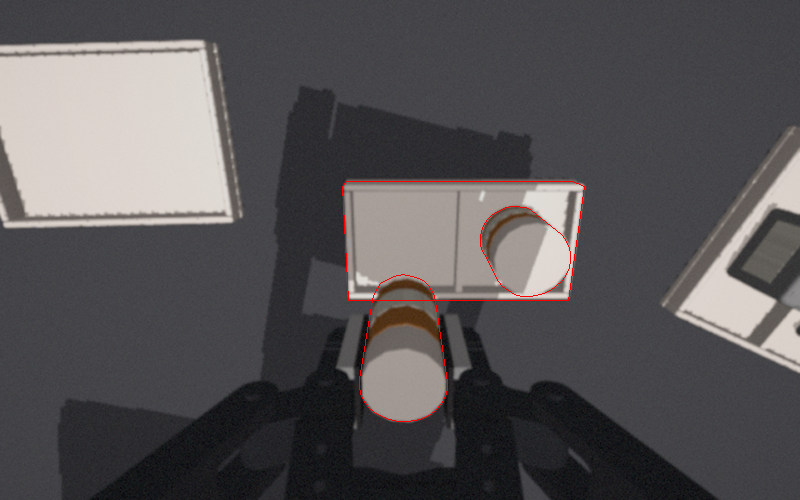

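The squat vial stands in the right-hand bay, and the tall one hangs upright over the left. I lower it.

```bash
python3 -m pendant '{"fingers":[1,1,1,1,1,1],"yaw":[0,0,0,0,0,0],"slide":[[0.2,0,3],[0,0,3],[0,0,2.5],[0,0,0],[0,0,0],[0,0,0]]}'
python3 -m pendant '{"fingers":[1,1,1],"yaw":[0,0,0],"slide":[[0,0,0.2],[0,0,0],[0,0,0]]}'
python3 -m pendant '{"fingers":[1,1,1],"yaw":[0,0,0],"slide":[[0,0,0.1],[0,0,0],[0,0,0]]}'
```

```text
t: 27.5
eef_pos: [0.5923, 0.0499, 0.0477]
tool_rot: [180.0, -0.0, 14.0]
ft_force: [0.6, -0.2, -1.1]
gripper_width: 0.026
finger_force: 60.6
t: 27.75
eef_pos: [0.5926, 0.0494, 0.0455]
tool_rot: [180.0, -0.1, 13.9]
ft_force: [0.1, -0.1, -2.2]
gripper_width: 0.0266
finger_force: 60.6
t: 28.0
eef_pos: [0.5922, 0.0492, 0.0437]
tool_rot: [180.0, -0.0, 13.9]
ft_force: [0.7, -0.2, -1.4]
gripper_width: 0.0265
finger_force: 60.6
```

```bash
python3 -m pendant '{"fingers":[1,1,1],"yaw":[0,0,0],"slide":[[0,0,0.1],[0,0,0],[0,0,0]]}'
python3 -m pendant '{"fingers":[1,1,1],"yaw":[0,0,0],"slide":[[0,0,0.1],[0,0,0],[0,0,0]]}'
```

```text
t: 28.25
eef_pos: [0.5921, 0.0492, 0.0424]
tool_rot: [-180.0, 0.0, 13.9]
ft_force: [0.1, 0.3, -1.6]
gripper_width: 0.0265
finger_force: 60.6
t: 28.5
eef_pos: [0.5922, 0.0493, 0.0415]
tool_rot: [180.0, -0.0, 13.9]
ft_force: [1.6, -1.1, -0.3]
gripper_width: 0.0263
finger_force: 60.9
```

```bash
python3 -m pendant '{"fingers":[1,1,1],"yaw":[0,0,0],"slide":[[0,0,0.08],[0,0,0],[0,0,0]]}'
python3 -m pendant '{"fingers":[1,-0.1,-0.1,-0.1,-0.1,-0.1,-0.1,-0.1,-0.1,-0.1,-0.4],"yaw":[0,0,0,0,0,0,0,0,0,0,0],"slide":[[0,0,-0.05],[0,0,0],[0,0,0],[0,0,0],[0,0,0],[0,0,-1.5],[0,0,-3],[0,0,-3],[0,0,-3],[0,0,0],[0,0,0]]}'
python3 -c "
from h import *
go(.359,-.2965,.145,10.2)"
```

```text
t: 28.75
eef_pos: [0.5926, 0.0493, 0.0413]
tool_rot: [180.0, -0.1, 13.9]
ft_force: [0.4, -0.2, 9.6]
gripper_width: 0.0261
finger_force: 62.0
t: 29.67
eef_pos: [0.5933, 0.0493, 0.1479]
tool_rot: [180.0, -0.2, 13.9]
ft_force: [-0.2, -0.9, -1.1]
gripper_width: 0.0579
finger_force: 0.0
t 29.67 pos [0.5933 0.0493 0.1479] yaw 13.9 q [  2.  29. 104.   0.  46.  78.] | turn 3.71 = 1 x 3.71 | slide [-29.18  29.89   0.29] =11 x [-2.653  2.717  0.026]
```

```bash
python3 -m pendant '{"fingers":[-0.3,-0.3,-0.3,-0.3,-0.3,-0.3,-0.3,-0.3,-0.3,-0.3,-0.3,-0.3],"yaw":[3.7,0,0,0,0,0,0,0,0,0,0,0],"slide":[[0,0,0],[-2.65,2.72,0],[-2.65,2.72,0],[-2.65,2.72,0],[-2.65,2.72,0],[-2.65,2.72,0],[-2.65,2.72,0],[-2.65,2.72,0],[-2.65,2.72,0],[-2.65,2.72,0],[-2.65,2.72,0],[-2.65,2.72,0]]}'
python3 -m pendant '{"fingers":[-0.3,-0.3],"yaw":[0,0],"slide":[[0,0,0],[0,0,0]]}'
python3 -c "
from fit import *
w=cams.camera('wrist'); b=fit(w,'tube',(.359,-.2965,np.radians(190.3))); print(b)
show(w,[('tube',b[0])],'tb.png',k=1.25)
go(.359,-.2965,.04,10.2)"
```

```text
t: 30.67
eef_pos: [0.3565, -0.2976, 0.1453]
tool_rot: [-179.9, 0.1, 10.2]
ft_force: [1.2, 0.1, -0.3]
gripper_width: 0.0552
finger_force: 0.0
t: 30.83
eef_pos: [0.3567, -0.298, 0.1453]
tool_rot: [-179.9, 0.1, 10.0]
ft_force: [0.9, -0.1, 0.8]
gripper_width: 0.0553
finger_force: 0.0
(array([ 0.35683145, -0.29717988,  3.2844815 ]), np.float64(0.05932545693224278), 0.93)
t 30.93 pos [ 0.3579 -0.2963  0.1455] yaw 10.2 q [-43.  21. 121.   0.  38.  36.] | turn -0.03 = 1 x -0.03 | slide [ 0.1   0.04 10.55] =3 x [0.034 0.014 3.515]
```

View pics/tb.png

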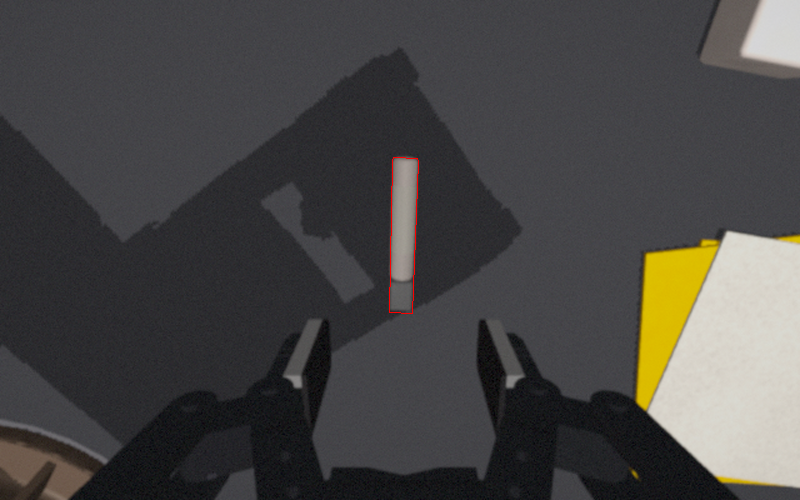

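The tube lies midway between the jaws' sides (404,235), with the stopper toward the robot. I descend on it.

```bash
python3 -m pendant '{"fingers":[-0.3,-0.3,-0.3,-0.3,-0.3,-0.3],"yaw":[2,0,0,0,0,0],"slide":[[0,0.05,3.5],[0,0,3.5],[0,0,3.5],[0,0,2],[0,0,0.5],[0,0,0]]}'
python3 -m pendant '{"fingers":[1,1,1,1,1,1,1,1],"yaw":[0,0,0,0,0,0,0,0],"slide":[[0,0,0],[0,0,0],[0,0,0],[0,0,0],[0,0,0],[0,0,0],[0,0,0],[0,0,0]]}'
```

```text
t: 31.43
eef_pos: [0.3582, -0.2956, 0.0149]
tool_rot: [-179.8, 0.1, 8.3]
ft_force: [0.4, -0.1, 0.5]
gripper_width: 0.0557
finger_force: 0.0
t: 32.1
eef_pos: [0.3591, -0.2978, 0.0176]
tool_rot: [179.9, -0.1, 8.2]
ft_force: [1.7, 4.6, 14.8]
gripper_width: 0.0128
finger_force: 58.6
```

```bash
python3 -m pendant '{"fingers":[1,1,1,1,1,1],"yaw":[0,0,0,0,0,0],"slide":[[0,0,-0.5],[0,0,-3],[0,0,-3.5],[0,0,-3],[0,0,0],[0,0,0]]}'
python3 -c "
from fit import *
w=cams.camera('wrist'); save(w,'tc.png')
go(.61,.2334,.11,105.4-180)
go(.61,.2334,.11,105.4,0)"
```

```text
t: 32.6
eef_pos: [0.3594, -0.2983, 0.1186]
tool_rot: [179.8, -0.2, 8.2]
ft_force: [-0.7, 0.2, -0.0]
gripper_width: 0.013
finger_force: 59.1
t 32.65 pos [ 0.3587 -0.2977  0.1173] yaw 8.2 q [-43.  24. 122.   0.  34.  38.] | turn 82.80 = 12 x 6.90 | slide [-44.53 -38.33   0.73] =15 x [-2.969 -2.555  0.049]
t 32.65 pos [ 0.3587 -0.2977  0.1173] yaw 8.2 q [-43.  24. 122.   0.  34.  38.] | turn 82.80 = 12 x 6.90 | slide [-44.53 -38.33   0.73] =15 x [-2.969 -2.555  0.049]
```

View pics/tc.png

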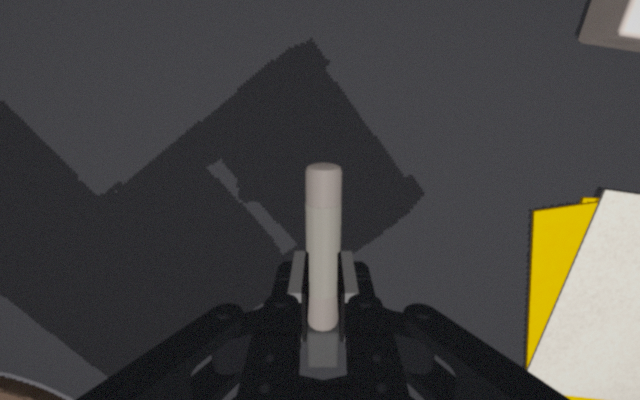

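The tube is held straight and level. Turn and carry it.

```bash
python3 -m pendant '{"fingers":[1,1,1,1,1,1,1,1,1,1,1,1],"yaw":[-6.94,-6.94,-6.94,-6.94,-6.94,-6.94,-6.94,-6.94,-6.94,-6.94,-6.94,-6.94],"slide":[[0,0,0],[0,0,0],[0,0,0],[0,0,0],[0,0,0],[0,0,0],[0,0,0],[0,0,0],[0,0,0],[0,0,0],[0,0,0],[0,0,0]]}'
python3 -m pendant '{"fingers":[1,1,1],"yaw":[-6.94,-6.94,0],"slide":[[0,0,0],[0,0,0],[0,0,0]]}'
python3 -c "
from h import *
go(.61,.2334,.11,105.4)"
```

```text
t: 33.65
eef_pos: [0.3577, -0.2968, 0.1152]
tool_rot: [-179.9, -0.1, 91.8]
ft_force: [-0.3, 0.2, -0.7]
gripper_width: 0.0132
finger_force: 59.1
t: 33.9
eef_pos: [0.3578, -0.2968, 0.1153]
tool_rot: [-179.9, -0.1, 105.7]
ft_force: [0.6, -0.3, 0.1]
gripper_width: 0.0131
finger_force: 59.1
t 33.90 pos [ 0.3578 -0.2968  0.1153] yaw 105.7 q [-43.  24. 122.  -0.  34. -59.] | turn 0.34 = 1 x 0.34 | slide [44.42 38.4   0.53] =15 x [2.961 2.56  0.035]
```

```bash
python3 -m pendant '{"fingers":[1,1,1,1,1,1,1,1,1,1,1,1],"yaw":[0.3,0,0,0,0,0,0,0,0,0,0,0],"slide":[[2.96,2.56,0],[2.96,2.56,0],[2.96,2.56,0],[2.96,2.56,0],[2.96,2.56,0],[2.96,2.56,0],[2.96,2.56,0],[2.96,2.56,0],[2.96,2.56,0],[2.96,2.56,0],[2.96,2.56,0],[2.96,2.56,0]]}'
python3 -m pendant '{"fingers":[1,1,1,1,1,1],"yaw":[0,0,0,0,0,0],"slide":[[2.96,2.56,0],[2.96,2.56,0],[2.96,2.56,0],[0,0,0],[0,0,0],[0,0,0]]}'
python3 -c "
from fit import *
w=cams.camera('wrist'); b=fit(w,'tube_tray',(.61,.2334,np.radians(15.4))); print(b); print(fit(cams.camera('top'),'tube_tray',(.61,.2334,np.radians(15.4))))
s=manip.observe();p=s['eef_pos']
show(w,[('tube_tray',(.61,.2334,np.radians(15.4))),('tube',(p[0],p[1],np.radians(285.4)),p[2]-.016)],'td.png',k=1.25)
go(.61,.2334,.03,105.4)"
```

```text
t: 34.9
eef_pos: [0.5623, 0.1276, 0.1153]
tool_rot: [-179.9, -0.0, 104.8]
ft_force: [1.2, -1.6, 0.1]
gripper_width: 0.0131
finger_force: 59.0
t: 35.4
eef_pos: [0.6126, 0.2311, 0.115]
tool_rot: [-179.9, 0.0, 104.9]
ft_force: [-0.2, -0.3, -0.5]
gripper_width: 0.0131
finger_force: 59.1
(array([0.61078033, 0.23340832, 0.26458791]), np.float64(0.24310484688704115), 0.92)
(array([0.61210117, 0.23467844, 0.23753173]), np.float64(0.5011821764170961), 0.59)
t 35.60 pos [0.6132 0.2302 0.1161] yaw 104.9 q [18. 36. 97. -0. 47.  3.] | turn -0.46 = 1 x -0.46 | slide [ 0.39 -0.22  8.61] =3 x [ 0.131 -0.074  2.869]
```

View pics/td.png

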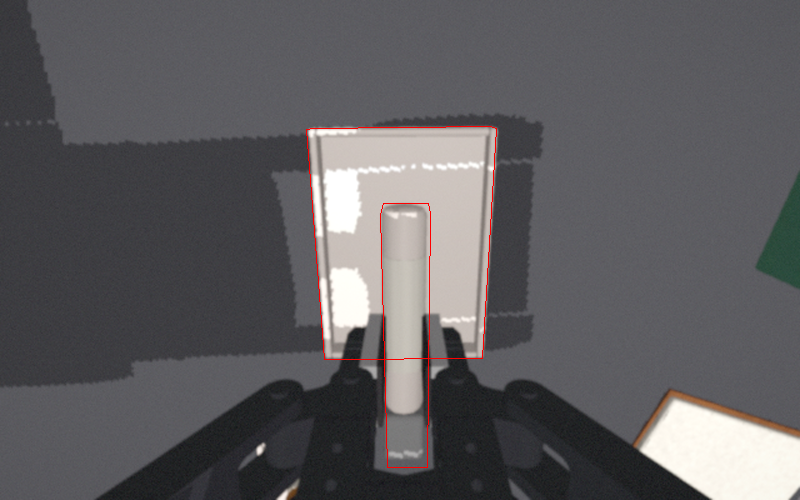

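The tube is aligned with the tray and centred over it. I lower it.

```bash
python3 -m pendant '{"fingers":[1,1,1,1,1,1],"yaw":[-0.4,0,0,0,0,0],"slide":[[0.35,-0.2,2.9],[0,0,2.9],[0,0,2.9],[0,0,0],[0,0,0],[0,0,0]]}'
python3 -m pendant '{"fingers":[1,1,1],"yaw":[0,0,0],"slide":[[0,0,0.3],[0,0,0.1],[0,0,0]]}'
```

```text
t: 36.1
eef_pos: [0.6115, 0.2339, 0.0306]
tool_rot: [179.9, -0.0, 105.4]
ft_force: [1.0, -0.2, -0.2]
gripper_width: 0.0131
finger_force: 59.1
t: 36.35
eef_pos: [0.6113, 0.2343, 0.0262]
tool_rot: [179.9, -0.0, 105.5]
ft_force: [0.5, -0.1, -0.8]
gripper_width: 0.013
finger_force: 59.1
```

```bash
python3 -m pendant '{"fingers":[1,1,1],"yaw":[0,0,0],"slide":[[0,0,0.2],[0,0,0.1],[0,0,0]]}'
python3 -m pendant '{"fingers":[1,1,1],"yaw":[0,0,0],"slide":[[0,0,0.1],[0,0,0],[0,0,0]]}'
```

```text
t: 36.6
eef_pos: [0.6106, 0.2342, 0.0222]
tool_rot: [-180.0, -0.0, 105.5]
ft_force: [0.0, 0.4, -0.3]
gripper_width: 0.0129
finger_force: 59.1
t: 36.85
eef_pos: [0.6108, 0.2342, 0.0217]
tool_rot: [180.0, 0.0, 105.5]
ft_force: [-2.7, 0.1, 8.9]
gripper_width: 0.0132
finger_force: 60.1
```

```bash
python3 -m pendant '{"fingers":[0.1,0.1,0.1,0.1,0.1,0.1,0.1,0.1,0.1,0.1,0.1,0.1],"yaw":[0,0,0,0,0,0,0,0,0,0,0,0],"slide":[[0,0,0],[0,0,0],[0,0,0],[0,0,0],[0,0,0],[0,0,-1.5],[0,0,-3],[0,0,-4],[0,0,-4],[0,0,-4],[0,0,-4],[0,0,0]]}'
python3 -m pendant '{"fingers":[0,0,0,0,0,0,0,0,0,0,0],"yaw":[0,0,0,0,0,0,0,0,0,0,0],"slide":[[-4,0,-1],[-4,0,-1],[-4,0,-1],[-4,0,-1],[-4,0,0],[-4,0,0],[0,0,0],[0,0,0],[0,0,0],[0,0,0],[0,0,0]]}'
python3 - <<'E'
from fit import *
w=cams.camera('wrist'); t=cams.camera('top'); r=np.radians
im=[cv2.resize(cv2.cvtColor(p['image'],cv2.COLOR_RGB2BGR)[a:b,c:d],(640,290)) for p,a,b,c,d in((w,0,290,0,640),(t,120,240,140,405))]
cv2.imwrite('pics/end.png',np.vstack(im))
for n,q in {'tube':(.611,.234,r(285.4)),'tall_vial':(.592,.049,0),'squat_vial':(.61,-.019,0),'short_cassette':(.642,-.18,r(-10.6)),'long_cassette':(.632,-.251,r(-10.6))}.items():
    for p in(w,t):
        b=fit(p,n,q,.004)
        if b: print(n,b[0][:2].round(4),np.degrees(b[0][2]).round(1),b[1:])
E
```

```text
t: 37.85
eef_pos: [0.6141, 0.2353, 0.2346]
tool_rot: [179.4, -0.0, 105.5]
ft_force: [1.0, 0.1, 1.0]
gripper_width: 0.0382
finger_force: 0.0
t: 38.77
eef_pos: [0.6745, 0.0041, 0.2662]
tool_rot: [-180.0, -0.0, 105.5]
ft_force: [0.6, 0.1, -0.4]
gripper_width: 0.0424
finger_force: 0.0
tall_vial [0.5911 0.0485] 1.8 (np.float64(0.06738693815361174), 0.66)
short_cassette [ 0.6428 -0.1803] -13.2 (np.float64(0.10778985507246375), 0.58)
long_cassette [ 0.632  -0.2567] -8.4 (np.float64(0.7081761853448276), 0.84)
long_cassette [ 0.634  -0.2516] -10.1 (np.float64(0.06906957250628665), 0.8)
```

View pics/end.png

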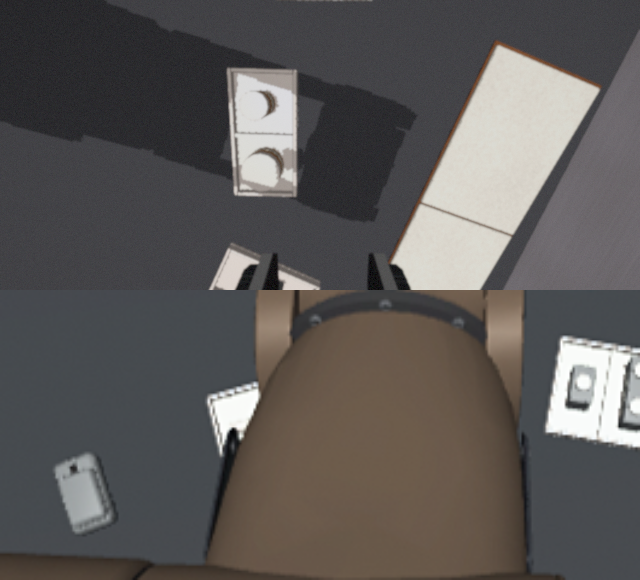

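The vials stand in both bays (255,104 and 262,165 in the upper half), and the cassettes are fine. The arm hides the tube, so I move aside.

```bash
python3 -m pendant '{"fingers":[0,0,0,0,0,0,0,0,0,0,0],"yaw":[0,0,0,0,0,0,0,0,0,0,0],"slide":[[-4,0,0],[-4,0,0],[-4,0,0],[-4,0,0],[-4,0,0],[-4,0,0],[-4,0,0],[-4,0,0],[0,0,0],[0,0,0],[0,0,0]]}'
python3 - <<'E'
from fit import *
t=cams.camera('top'); s=cams.camera('side')
im=[cv2.resize(cv2.cvtColor(p['image'],cv2.COLOR_RGB2BGR)[a:b,c:d],(720,290)) for p,a,b,c,d in((t,130,230,150,398),(s,120,240,230,528))]
cv2.imwrite('pics/end2.png',np.vstack(im))
print(fit(t,'tube',(.611,.234,np.radians(285.4)),.004),fit(t,'squat_vial',(.61,-.019,0),.004))
E
```

```text
t: 40.28
eef_pos: [0.7598, -0.3056, 0.2657]
tool_rot: [-180.0, -0.0, 105.4]
ft_force: [1.2, -0.0, -0.0]
gripper_width: 0.0428
finger_force: 0.0
None None
```

View pics/end2.png

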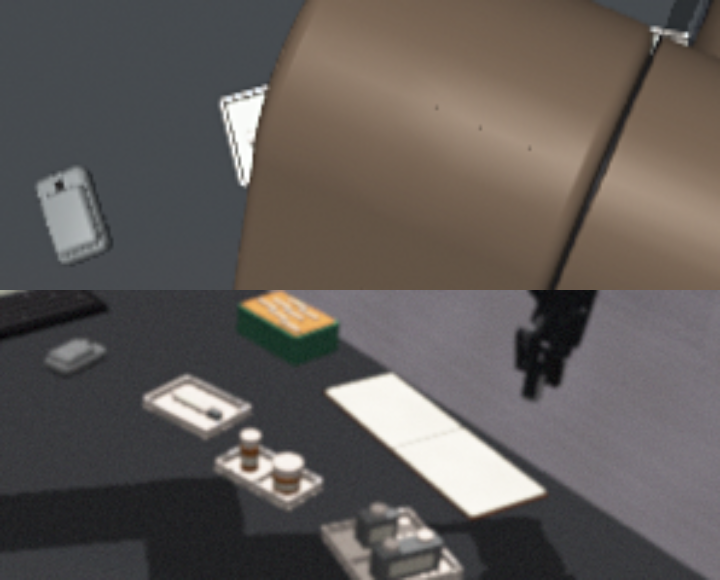

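The side view shows the tube flat in its tray (195,405), both vials upright (250,450 and 288,472), both cassettes upright (378,525 and 408,555), and the mouse where it was. I hand in.

```bash
python3 -c "
from rig import manip
print(manip.hand_in())"
```

```text
the job is handed in; nothing more can be done
None
```

The job is handed in at about 40 s: both cassettes and both vials stand upright, one to a bay, the tube lies flat in its tray, and the mouse and rack were not touched; the hand-in returned no verdict.

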